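# Find the dish-rack slot that still takes the blade

## Robot

A 6-joint arm with a two-finger parallel gripper is mounted at the origin on the work surface. World frame = base frame: x ahead of the robot, y to its left, z up, the work surface at z = 0. Lengths are in m, angles in degrees, forces in N, time in s.
With the tool pointing down it reaches from about 0.275 to 0.85 m from the base axis. Payload 19 kg.
Tool frame: the origin (TCP) lies between the finger pads; the fingertips stand 14 mm ahead of it and the grasp point (between the pads) lies 5 mm behind it; z points along the fingers, y is the direction in which the jaws open and shut (so a half turn about z gives the same grasp; the last joint's range is limited). The gripper opens to 85 mm and grips with 20 to 120 N. Pads are 22 mm wide; open, the fingers measure 114 mm over their backs; the gripper's body (76 mm by 85 mm) begins 54 mm behind the grasp point. The pads swing forward as they close: fully open they stand 13 mm farther back than shut.
Start: joints at [-75.057, 8.623, 82.357, -0, 89.026, -7.678], TCP at [0.221, -0.531, 0.245] pointing down, gripper open.
Joint ranges: [-160.23, 160.23], [-39.13, 120.54], [6.94, 153.29], [-79.49, 259.48], [9.18, 160.14], [-161.06, 161.06]. Speed limits (degrees/s): [108.29, 108.29, 127.2, 172.46, 172.46, 172.46].

## Interface

Orientations are given as [roll, pitch, yaw] about the fixed x, y, z axes, in that order (R = Rz(yaw) Ry(pitch) Rx(roll)).
In Python, from rig import robot, eyes, workorder gives the robot as it stands.
- The arm moves only by the tool servo_tool, never from a script. Its argument "steps" is a list of rows, each an object of numbers: "claw": the opening, from -1 (shut) to 1 (fully open); "tx", "ty", "tz": the shift along the world's x, y, z in m; "ax", "ay", "az": the turn, a rotation vector about the world's x, y, z in degrees. A call has 1 to 12 rows; each row is the pose to reach, as a shift and turn from the pose commanded when the call began; what a row does not reach only later rows make up. A row lasts 1/10 s, in which the tool goes at most 50 mm and 8.59 degrees, less where a joint would pass 70% of its speed; a pose out of reach is approached as far as the arm can. A call with a gripper value outside its range is refused whole. The fingers move at their own pace and stop on an object; the grip force is fixed at half the most. Time passes only in rows, so rows that repeat a pose let the fingers close. It gives the time, the measured TCP pose, the force and the opening at its end, in the units of the state.
- robot.observe(): the state, without advancing time (a new reading comes with each control period).
- eyes.capture(name): name is "scene" or "side" or "wrist"; returns the picture (420x560x3 uint8, red, green, blue); there is no depth.
- eyes.calibration(name): a dict with "K" (3x3 intrinsics, pixels), "rvec" (rotation vector, rad) and "tvec" (3), from world to camera coordinates, as OpenCV has them. Camera axes: x right, y down, z forward; pixel columns grow to the right and rows downward; lengths in m; the calibration is good to about 2 mm. A picture is of the moment at which its call begins: read the wrist's pose just before it. calibration takes no time and is no camera call; for the wrist camera it gives the pose at the moment of the call.
- workorder.hand_in(): hands the job in, once; it reports no verdict.
The state is a dict: "t": time; "joint_positions": joint angles; "joint_vel": joint speeds; "joint_efforts": joint torques, N m; "eef_pos": TCP position; "eef_rot": TCP orientation; "ft_force": force on the tool from outside, world axes, zero at the start; "wrist_torque": the same for the moment, N m; "width": opening from 0.0 (shut) to 1.0 (fully open).
Only numpy, scipy, OpenCV 4.12 (cv2) and the standard library are available. Lean on these libraries where they do the work, as an engineer would, in place of code of your own. Each camera call takes 0.05 s, during which the arm holds its last target.

## Task

Two of the three empty slots of the white dish rack have warped tight deep down. Take the slot gauge out of its wooden stand, try its steel blade gently in the slots (never forcing it where it jams or catches on a rim), and leave it standing upright, fully home with its shoulder flush on the rack, in the slot that takes it all the way. Leave the mortar, pestle, teaspoon and clay bowl alone.

Things in the scene. Friction and masses are not known exactly. Their poses are not given: they have to be found in the camera images.
- gauge_handle (a point): centre of the gauge's dark wooden handle, 30 mm (x) by 14 mm (y) by 50 mm tall; z up. Under the handle is a steel shoulder plate 50 x 30 mm, 6 mm thick, and under that hangs the blade, 36 mm wide (x), 6 mm thick (y). The shoulder's underside is 31 mm, the blade's tip 65 mm below this point. Whole gauge 130 to 250 g. Starts upright in the stand, hung by its shoulder.
- gauge_blade: steel shoulder and blade of the gauge, rigidly fixed to the handle; origin at the centre of the shoulder's underside, axes as the handle's, z up; the blade reaches 34 mm down from it. Once away from the stand it must not be pressed against anything with more than 40 N, knocks included; rack and blade are rigid, so approach contact slowly (10 mm/s or less).
- stand_top (a point): top centre of the fixed wooden stand (80 mm x, 62 mm y, 46 mm high); the gauge's shoulder underside rests here at the start. The well is a straight hole 48 mm (x) by 14 mm (y); the gauge lifts straight up. Axes as the gauge's at the start.
- rack: fixed white dish rack; origin on the bench under the middle test slot, y along the row of slots, x along each slot, z up. Three slots at y +45, 0, -45 mm in blocks 64 (x) by 42 mm (y), tops 62 mm high. One, a different one each time, lets the blade in to its shoulder; two narrow to 3 mm at 14 mm depth and stop it there. Upright 176 mm plates at y -165, -195, -225 mm reach 188 mm high.
- slot_left (a point): nominal mouth of the left (rack y +45 mm) empty test slot: centre of the opening, level with the block top, 62 mm above the bench; axes as the rack. The real gap may lie up to 2.5 mm to either side in y (warped); it is 9 mm wide (y) and 50 mm long (x) at the mouth, square-edged, no lead-in.
- slot_mid (a point): nominal mouth of the middle (rack y 0) empty test slot: centre of the opening, level with the block top, 62 mm above the bench; axes as the rack. The real gap may lie up to 2.5 mm to either side in y (warped); it is 9 mm wide (y) and 50 mm long (x) at the mouth, square-edged, no lead-in.
- slot_right (a point): nominal mouth of the right (rack y -45 mm, nearest the plates) empty test slot: centre of the opening, level with the block top, 62 mm above the bench; axes as the rack. The real gap may lie up to 2.5 mm to either side in y (warped); it is 9 mm wide (y) and 50 mm long (x) at the mouth, square-edged, no lead-in.
- cobek: bystander: dark stone mortar, 164 mm across, 50 mm high; origin at the centre of its underside
- ulekan: bystander: wooden pestle standing on its head, 54 mm across, 100 mm tall; origin at the centre of its underside
- teaspoon: bystander: steel teaspoon 140 mm long lying flat along its x axis; origin under its middle
- clay_bowl: bystander: small terracotta bowl 96 mm across, 42 mm high; origin at the centre of its underside
Mind the look-alikes: they are no part of the job. What is shaped like the part that bears gauge_handle but red is not meant. Leave any yellow look-alike of the part that bears stand_top alone.

How it is judged (in metres and radians):
On the way, in this order (a step that is already met when the one before it is completed fails the run):
1. the gauge is lifted until its blade is clear above the stand (z of gauge_blade in the frame of stand_top above 0.036 m), for 0.05 s.
2. the blade dips at least 8 mm into one of the slots (((x of gauge_blade in the frame of slot_left between -0.009 and 0.009 m and y of gauge_blade in the frame of slot_left between -0.006 and 0.006 m and z of gauge_blade in the frame of slot_left between -0.005 and 0.026 m) or (x of gauge_blade in the frame of slot_mid between -0.009 and 0.009 m and y of gauge_blade in the frame of slot_mid between -0.006 and 0.006 m and z of gauge_blade in the frame of slot_mid between -0.005 and 0.026 m) or (x of gauge_blade in the frame of slot_right between -0.009 and 0.009 m and y of gauge_blade in the frame of slot_right between -0.006 and 0.006 m and z of gauge_blade in the frame of slot_right between -0.005 and 0.026 m))), for 0.05 s.
At the end, for the whole second after the job is handed in: The gauge stands released, at rest and upright (within 0.06 rad) in one of the three slots, fully home: shoulder underside within 2.5 mm of the block top, within 9 mm of the slot's middle lengthways and 6 mm crossways (((x of gauge_blade in the frame of slot_left between -0.009 and 0.009 m and y of gauge_blade in the frame of slot_left between -0.006 and 0.006 m and z of gauge_blade in the frame of slot_left between -0.003 and 0.0025 m) or (x of gauge_blade in the frame of slot_mid between -0.009 and 0.009 m and y of gauge_blade in the frame of slot_mid between -0.006 and 0.006 m and z of gauge_blade in the frame of slot_mid between -0.003 and 0.0025 m) or (x of gauge_blade in the frame of slot_right between -0.009 and 0.009 m and y of gauge_blade in the frame of slot_right between -0.006 and 0.006 m and z of gauge_blade in the frame of slot_right between -0.003 and 0.0025 m)) and angle between gauge_blade's own z axis and vertical below 0.06 rad and linear speed of gauge_blade below 0.02 m/s and contact force between the fingers and gauge_blade below 0.1 N); the robot touches nothing.
It fails at once if away from its stand, the blade or its shoulder is pressed against anything with more than 40 N (contact force between gauge_blade and anything else above 40 N and horizontal distance between gauge_blade and stand_top above 0.05 m).
It fails at once if the mortar is moved more than 15 mm (distance of cobek from where it was at the start of the episode above 0.015 m).
It fails at once if the pestle is moved more than 15 mm (distance of ulekan from where it was at the start of the episode above 0.015 m).
It fails at once if the teaspoon is moved more than 15 mm (distance of teaspoon from where it was at the start of the episode above 0.015 m).
It fails at once if the clay bowl is moved more than 15 mm (distance of clay_bowl from where it was at the start of the episode above 0.015 m).
It also fails if it takes over 67 s, if anything falls off the work surface, if the arm or the gripper's body presses on something with over 40 N, if the wrist force passes 120 N, or if a joint passes its speed limit or range.

## Working session

There is one attempt and no reset: what is moved stays moved. The work goes in short steps, Python scripts to look and compute and a tool call to move; the robot and the scene stay as the last step left them, time stands still between calls to the robot, and variables do not carry over. Pictures are saved under pics/ and viewed, and the job is handed in when it is done.

Besides the shell and the picture viewer there is one more tool, called after ">>>" as name(argument=value, ...), one argument or row to a line, values as JSON. servo_tool: Moves the arm, as the interface text tells. Its arguments: {"type":"object","properties":{"steps":{"type":"array"}},"required":["steps"]}

```bash
mkdir -p pics; ls
cat > h.py <<'E'
import numpy as np, cv2
from rig import robot, eyes, workorder
def cal(n):
    c=eyes.calibration(n); K=np.array(c['K'],float); R=cv2.Rodrigues(np.array(c['rvec'],float))[0]; t=np.array(c['tvec'],float).ravel(); return K,R,t
def ray(n,uv,c=None):
    K,R,t=c or cal(n); d=R.T@np.linalg.inv(K)@np.array([uv[0],uv[1],1.]); return -R.T@t,d
def onz(n,uv,z,c=None):
    o,d=ray(n,uv,c); return o+d*(z-o[2])/d[2]
def proj(n,P,c=None):
    K,R,t=c or cal(n); p=K@(R@np.array(P,float)+t); return p[:2]/p[2]
def two(a,ua,b,ub,ca=None,cb=None):
    o1,d1=ray(a,ua,ca);o2,d2=ray(b,ub,cb)
    s=np.linalg.lstsq(np.c_[d1,-d2],o2-o1,rcond=None)[0]
    p,q=o1+d1*s[0],o2+d2*s[1]; return (p+q)/2,np.linalg.norm(p-q)
def snap(n,f):
    im=eyes.capture(n); cv2.imwrite('pics/'+f+'.png',im[:,:,::-1]); return im
def crop(im,f,x0,x1,y0,y1,s):
    cv2.imwrite('pics/'+f+'.png',cv2.resize(im[y0:y1,x0:x1,::-1],None,fx=s,fy=s,interpolation=cv2.INTER_CUBIC))
E
python3 - <<'E'
from h import *
for n in ['scene','side','wrist']:
    K,R,t=cal(n); print(n,K[0,0],-R.T@t,R[2]); snap(n,n+'0')
print(robot.observe())
E
```

```text
pics
scene 534.1006586697978 [1.132675   0.76172346 0.6486312 ] [-0.51579931 -0.64372797 -0.56530113]
side 540.872561234467 [0.26921616 0.80541035 1.01501413] [ 0.253869   -0.60797164 -0.75227722]
wrist 370.48563867128655 [ 0.28667705 -0.50335011  0.37243224] [-0.25669793 -0.10681336 -0.96057123]
{'t': 0.15, 'joint_positions': array([-7.50579875e+01,  8.64351921e+00,  8.23804038e+01, -4.92883554e-04,
        8.90233961e+01, -7.67771357e+00]), 'joint_vel': array([ 0.04114178, -0.25240884, -0.09965924, -0.10842497, -0.07088703,
        0.00454765]), 'joint_efforts': array([ 2.27615099e-03, -7.13385201e+01, -5.71044374e+01, -1.76964118e-04,
        7.05115337e-03, -1.25792027e-06]), 'eef_pos': array([ 0.22109418, -0.53064047,  0.24485882]), 'eef_rot': array([-1.79953039e+02, -5.83348031e-03,  2.26197322e+01]), 'ft_force': array([ 0.06428751, -0.37826475,  0.63969355]), 'wrist_torque': array([-0.03381719,  0.00639677,  0.02995909]), 'width': 0.9995617641819212}
```

View pics/scene0.png

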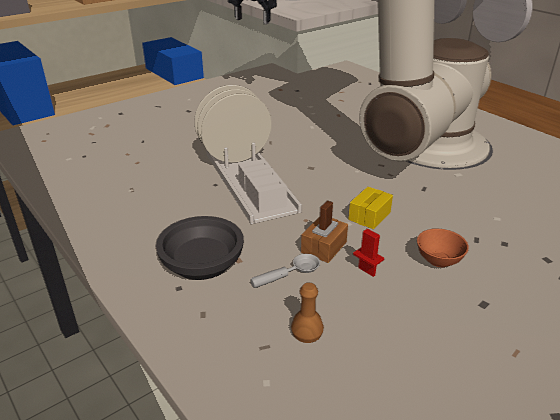

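View pics/side0.png

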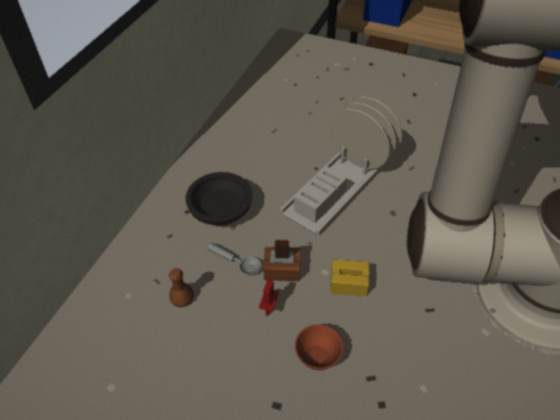

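View pics/wrist0.png

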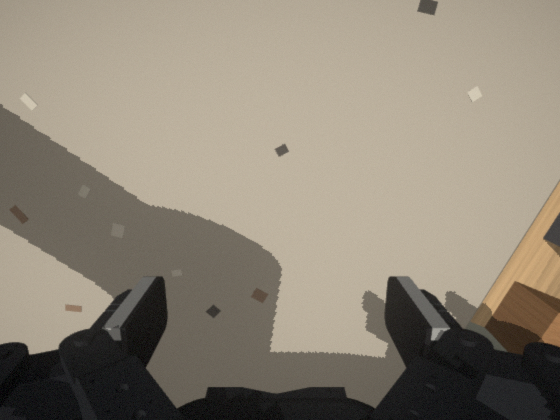

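Candidates for the gauge are the dark brown handle in the brown stand (scene 326,214; side 282,248) and the red look-alike (scene 370,252; side 269,296). For the stand they are the brown one (scene 324,240) and the yellow one (scene 371,206). By the description I choose the dark handle in the brown stand, and I'll check it in crops.

Run:
```python
from h import *
a=cv2.imread('pics/scene0.png')[:,:,::-1]; b=cv2.imread('pics/side0.png')[:,:,::-1]
A=cv2.resize(a[190:270,290:390],None,fx=5,fy=5,interpolation=cv2.INTER_CUBIC)
crop(a,'c_scene',290,400,180,280,6); crop(b,'c_side',250,380,230,320,6)
crop(a,'r_scene',205,305,140,225,7); crop(b,'r_side',275,385,140,235,6)
```

```text
(no output)
```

View pics/c_scene.png

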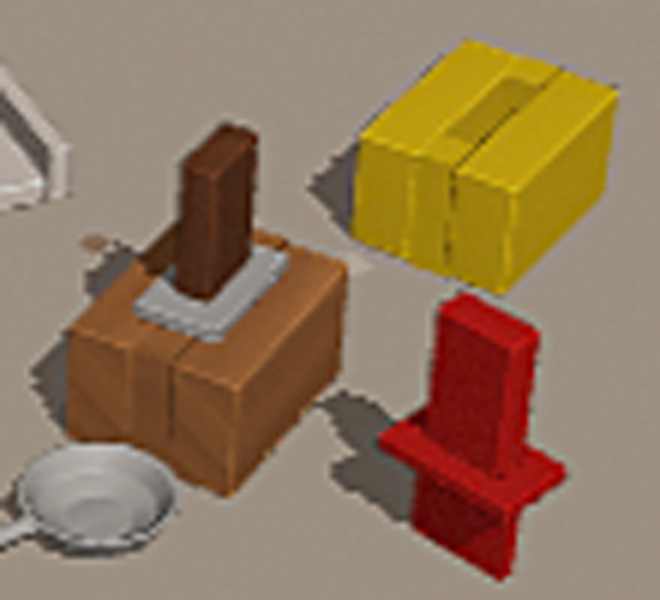

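View pics/c_side.png

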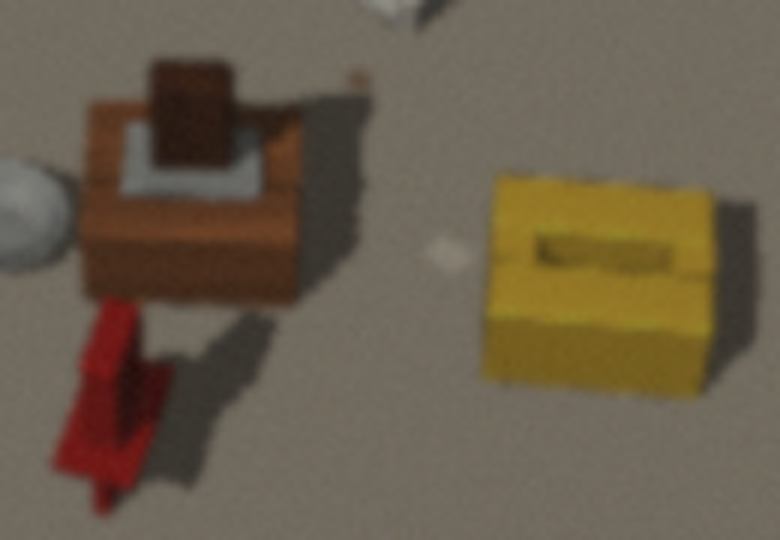

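View pics/r_scene.png

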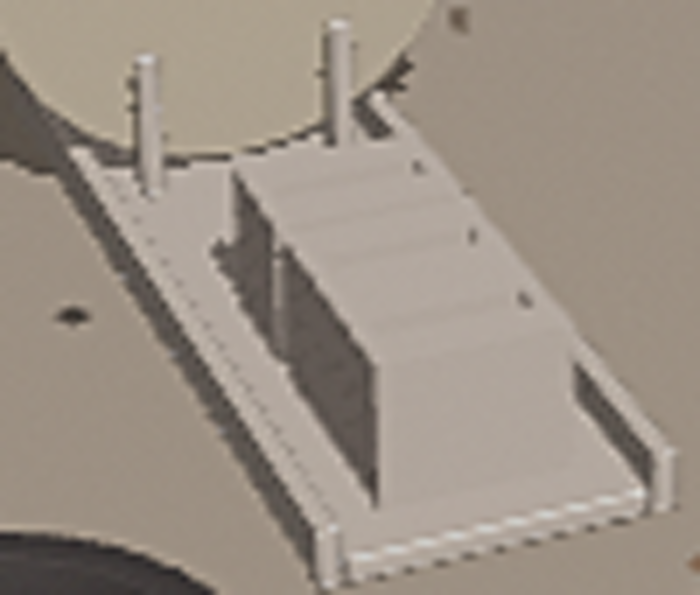

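View pics/r_side.png

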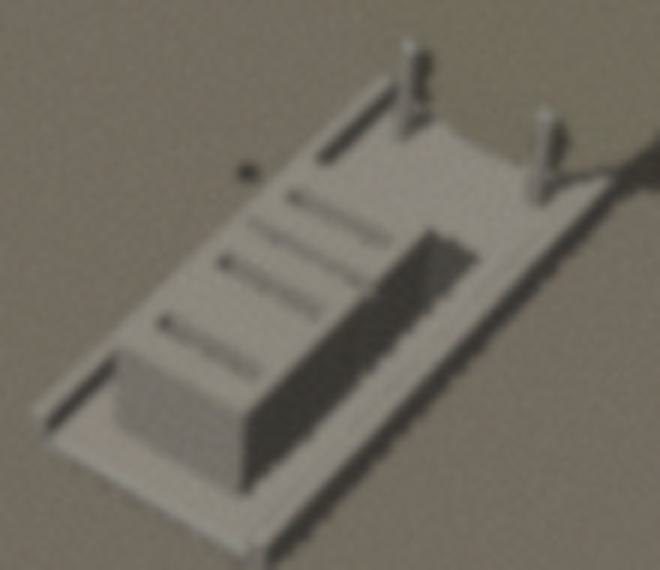

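Run:
```python
from h import *
S=lambda x,y:(x/6+290-.42,y/6+180-.42); D=lambda x,y:(x/6+250-.42,y/6+230-.42)
print('scene stand z46', [np.round(onz('scene',S(*p),.046)*1000,1)[:2] for p in [(68,328),(232,385),(348,265)]])
print('scene plate z52', [np.round(onz('scene',S(*p),.052)*1000,1)[:2] for p in [(135,300),(212,332),(287,258)]])
print('scene handle top z102', [np.round(onz('scene',S(*p),.102)*1000,1)[:2] for p in [(182,158),(220,175),(257,138),(228,124)]])
print('side stand z46', [np.round(onz('side',D(*p),.046)*1000,1)[:2] for p in [(90,102),(300,110),(300,237),(84,237)]])
print('side plate z52', [np.round(onz('side',D(*p),.052)*1000,1)[:2] for p in [(122,190),(263,190)]])
print('side handle top z102 far edge', [np.round(onz('side',D(*p),.102)*1000,1)[:2] for p in [(152,61),(234,61)]])
S=lambda x,y:(x/7+205-.43,y/7+140-.43); D=lambda x,y:(x/6+275-.42,y/6+140-.42)
print('rack scene block top', [np.round(onz('scene',S(*p),.062)*1000,1)[:2] for p in [(235,172),(378,360),(572,325)]])
print('rack side block top', [np.round(onz('side',D(*p),.062)*1000,1)[:2] for p in [(120,348),(245,412),(432,232)]])
print('slots side', [[np.round(onz('side',D(*p),.062)*1000,1)[:2] for p in q] for q in [[(162,322),(258,376)],[(224,262),(322,316)],[(292,196),(390,243)]]])
print('base frame corners z?', np.round(onz('side',D(250,560),.0)*1000,1)[:2],np.round(onz('side',D(40,412),.02)*1000,1)[:2])
```

```text
scene stand z46 [array([595.7, 141.2]), array([574.9, 195.4]), array([501.5, 171. ])]
scene plate z52 [array([574.6, 149. ]), array([566.9, 176.9]), array([520.6, 161.8])]
scene handle top z102 [array([560.4, 152.3]), array([557.6, 166.7]), array([534.3, 158.3]), array([536. , 146.6])]
side stand z46 [array([593.8, 141.9]), array([519.6, 115.9]), array([498.9, 169.4]), array([571.3, 198.8])]
side plate z52 [array([564.9, 178.4]), array([517.4, 159.1])]
side handle top z102 far edge [array([561.9, 155.2]), array([534.9, 144.2])]
rack scene block top [array([ 549.8, -135.7]), array([581.7, -13.8]), array([523.6,   6.1])]
rack side block top [array([580.9,  -8.3]), array([523.2,   4.9]), array([ 485.9, -116.4])]
slots side [[array([570.5, -27.8]), array([525. , -14.8])], [array([559.1, -68.3]), array([512.2, -54.9])], [array([ 546.2, -114.6]), array([ 499.9, -103.9])]]
base frame corners z? [510.8  26.1] [611.9   1. ]
```

Both crops confirm the choice, and the two views agree. The stand is at about (547,156) with yaw about 20°. The rack block's middle is at about (535,-64) with yaw about -16.5°. I'll move above the stand first.

>>> servo_tool(
  steps=[
    {"tx": 0.326, "ty": 0.687, "tz": 0.0, "az": -2.6, "claw": 1},
    {"tx": 0.326, "ty": 0.687, "tz": 0.0, "az": -2.6, "claw": 1},
    {"tx": 0.326, "ty": 0.687, "tz": 0.0, "az": -2.6, "claw": 1},
    {"tx": 0.326, "ty": 0.687, "tz": 0.0, "az": -2.6, "claw": 1},
    {"tx": 0.326, "ty": 0.687, "tz": 0.0, "az": -2.6, "claw": 1},
    {"tx": 0.326, "ty": 0.687, "tz": 0.0, "az": -2.6, "claw": 1},
    {"tx": 0.326, "ty": 0.687, "tz": 0.0, "az": -2.6, "claw": 1},
    {"tx": 0.326, "ty": 0.687, "tz": 0.0, "az": -2.6, "claw": 1},
    {"tx": 0.326, "ty": 0.687, "tz": 0.0, "az": -2.6, "claw": 1},
    {"tx": 0.326, "ty": 0.687, "tz": 0.0, "az": -2.6, "claw": 1},
    {"tx": 0.326, "ty": 0.687, "tz": 0.0, "az": -2.6, "claw": 1},
    {"tx": 0.326, "ty": 0.687, "tz": 0.0, "az": -2.6, "claw": 1},
  ],
)

```text
validation failed for argument at $.st...
```

>>> servo_tool(
  steps=[
    {"claw": 1.0, "tx": 0.026, "ty": 0.043, "tz": 0.0, "ax": 0.0, "ay": 0.0, "az": 0.0},
  ],
)

```text
t: 0.25
eef_pos: [0.2453, -0.4901, 0.244]
eef_rot: [-179.9, 0.0, 22.4]
ft_force: [2.3, -0.4, 0.5]
width: 1.0
```

>>> servo_tool(
  steps=[
    {"claw": 1.0, "tx": 0.3, "ty": 0.644, "tz": 0.0, "ax": 0.0, "ay": 0.0, "az": -2.6},
    {"claw": 1.0, "tx": 0.3, "ty": 0.644, "tz": 0.0, "ax": 0.0, "ay": 0.0, "az": -2.6},
    {"claw": 1.0, "tx": 0.3, "ty": 0.644, "tz": 0.0, "ax": 0.0, "ay": 0.0, "az": -2.6},
    {"claw": 1.0, "tx": 0.3, "ty": 0.644, "tz": 0.0, "ax": 0.0, "ay": 0.0, "az": -2.6},
    {"claw": 1.0, "tx": 0.3, "ty": 0.644, "tz": 0.0, "ax": 0.0, "ay": 0.0, "az": -2.6},
    {"claw": 1.0, "tx": 0.3, "ty": 0.644, "tz": 0.0, "ax": 0.0, "ay": 0.0, "az": -2.6},
    {"claw": 1.0, "tx": 0.3, "ty": 0.644, "tz": 0.0, "ax": 0.0, "ay": 0.0, "az": -2.6},
    {"claw": 1.0, "tx": 0.3, "ty": 0.644, "tz": 0.0, "ax": 0.0, "ay": 0.0, "az": -2.6},
    {"claw": 0.2, "tx": 0.3, "ty": 0.644, "tz": 0.0, "ax": 0.0, "ay": 0.0, "az": -2.6},
    {"claw": 0.2, "tx": 0.3, "ty": 0.644, "tz": 0.0, "ax": 0.0, "ay": 0.0, "az": -2.6},
  ],
)

```text
t: 1.25
eef_pos: [0.4585, -0.0326, 0.2454]
eef_rot: [180.0, -0.0, 20.0]
ft_force: [1.6, -1.2, -0.0]
width: 0.688
```

>>> servo_tool(
  steps=[
    {"claw": 0.2, "tx": 0.086, "ty": 0.184, "tz": -0.02, "ax": 0.0, "ay": 0.0, "az": 0.0},
    {"claw": 0.2, "tx": 0.086, "ty": 0.184, "tz": -0.02, "ax": 0.0, "ay": 0.0, "az": 0.0},
    {"claw": 0.2, "tx": 0.086, "ty": 0.184, "tz": -0.02, "ax": 0.0, "ay": 0.0, "az": 0.0},
    {"claw": 0.2, "tx": 0.086, "ty": 0.184, "tz": -0.02, "ax": 0.0, "ay": 0.0, "az": 0.0},
    {"claw": 0.2, "tx": 0.086, "ty": 0.184, "tz": -0.02, "ax": 0.0, "ay": 0.0, "az": 0.0},
    {"claw": 0.2, "tx": 0.086, "ty": 0.184, "tz": -0.02, "ax": 0.0, "ay": 0.0, "az": 0.0},
  ],
)

```text
t: 1.85
eef_pos: [0.544, 0.1503, 0.2244]
eef_rot: [-180.0, 0.1, 20.1]
ft_force: [-0.1, -0.7, 0.6]
width: 0.601
```

Run:
```python
from h import *
s=robot.observe(); print(s['eef_pos'],s['eef_rot'],s['width']); snap('wrist','w1')
for p in [(.547,.156,.102),(.547,.156,.046)]: print(proj('wrist',p))
```

```text
[0.54403983 0.15031582 0.22442164] [-1.79978140e+02  8.80666262e-02  2.01427279e+01] 0.6006202885746451
[267.83721843 206.00320371]
[269.12101999 189.10554227]
```

View pics/w1.png

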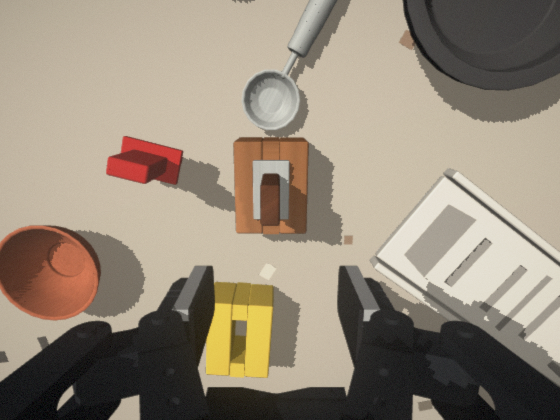

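Run:
```python
from h import *
a=cv2.imread('pics/w1.png')[:,:,::-1]
crop(a,'w1a',225,325,130,240,5); crop(a,'w1b',365,560,165,345,4)
```

```text
(no output)
```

View pics/w1a.png

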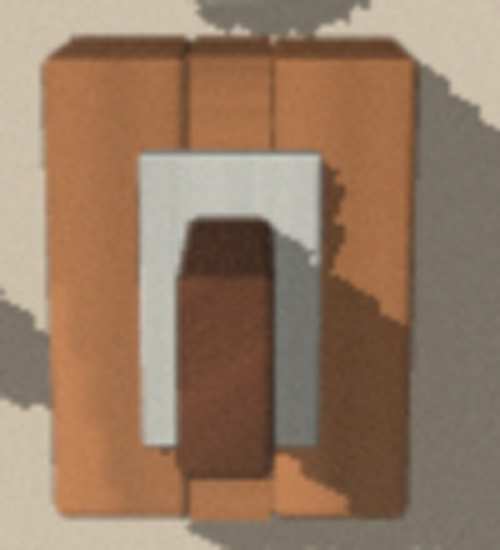

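View pics/w1b.png

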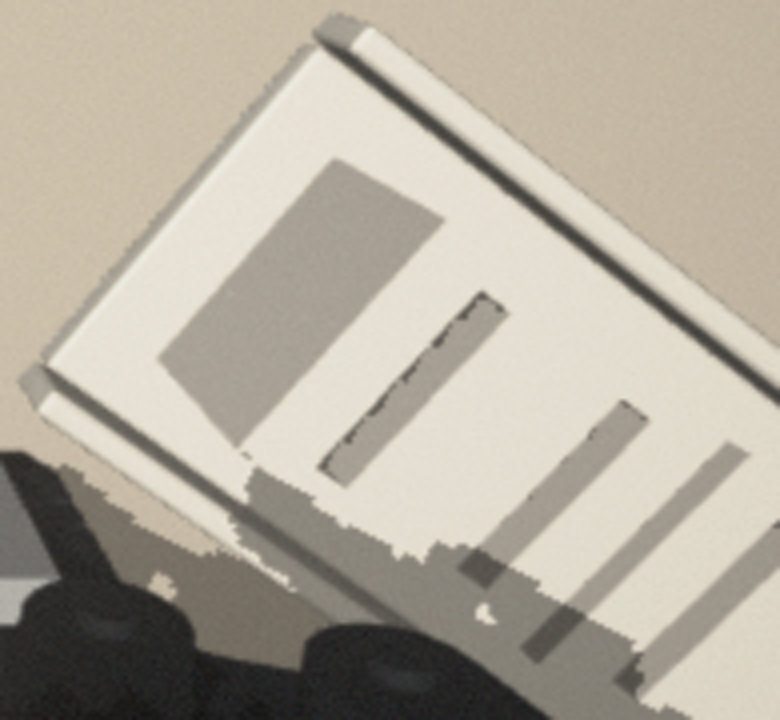

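Run:
```python
from h import *
W=lambda x,y:(x/5+225-.4,y/5+130-.4)
c=cal('wrist')
f=lambda L,z,W:print([np.round(onz('wrist',W(*p),z,c)*1000,1)[:2] for p in L])
f([(45,57),(414,60),(408,515),(58,515)],.046,W)
f([(140,153),(320,153),(316,445),(142,445)],.052,W)
f([(178,277),(273,276),(273,478),(178,478)],.102,W)
V=lambda x,y:(x/4+365-.4,y/4+165-.4)
for q in [[(483,290),(508,313),(345,488),(320,466)],[(622,401),(648,420),(485,587),(460,568)],[(728,441),(750,455),(540,665),(521,650)],[(640,695),(615,680)],[(443,220),(238,447)]]: f(q,.062,V)
```

```text
[array([574.7, 196.7]), array([594.8, 140.1]), array([521.6, 112.5]), array([500.7, 169.9])]
[array([566.1, 177. ]), array([576.1, 149.6]), array([529.7, 132.9]), array([519.6, 160.5])]
[array([559.2, 166. ]), array([563.9, 153.8]), array([536.5, 143.7]), array([531.9, 156.3])]
[array([573.7, -25.6]), array([571., -33.]), array([523.3, -19.9]), array([526.1, -12.4])]
[array([561.7, -65.7]), array([559.8, -73.1]), array([512.4, -60.2]), array([514.6, -52.7])]
[array([561.4, -91.8]), array([560.1, -98. ]), array([499.1, -81.5]), array([501.1, -75.6])]
[array([ 500. , -106.7]), array([501.5, -99.3])]
[array([584.3, -10.4]), array([524.1,   6.2])]
```

>>> servo_tool(
  steps=[
    {"claw": 0.2, "tx": 0.004, "ty": 0.0047, "tz": -0.04, "ax": 0.0, "ay": 0.0, "az": 0.0},
    {"claw": 0.2, "tx": 0.004, "ty": 0.0047, "tz": -0.08, "ax": 0.0, "ay": 0.0, "az": 0.0},
    {"claw": 0.2, "tx": 0.004, "ty": 0.0047, "tz": -0.115, "ax": 0.0, "ay": 0.0, "az": 0.0},
    {"claw": 0.2, "tx": 0.004, "ty": 0.0047, "tz": -0.135, "ax": 0.0, "ay": 0.0, "az": 0.0},
    {"claw": 0.2, "tx": 0.004, "ty": 0.0047, "tz": -0.147, "ax": 0.0, "ay": 0.0, "az": 0.0},
    {"claw": 0.2, "tx": 0.004, "ty": 0.0047, "tz": -0.147, "ax": 0.0, "ay": 0.0, "az": 0.0},
    {"claw": -0.3, "tx": 0.004, "ty": 0.0047, "tz": -0.147, "ax": 0.0, "ay": 0.0, "az": 0.0},
    {"claw": -0.3, "tx": 0.004, "ty": 0.0047, "tz": -0.147, "ax": 0.0, "ay": 0.0, "az": 0.0},
  ],
)

```text
t: 2.7
eef_pos: [0.5488, 0.1538, 0.0798]
eef_rot: [180.0, -0.1, 20.0]
ft_force: [0.6, 0.2, -0.2]
width: 0.351
```

Run:
```python
from h import *
s=robot.observe(); print(s['eef_pos'],s['eef_rot'],s['width']); snap('wrist','w2')
```

```text
[0.54882569 0.15383997 0.07979782] [ 1.79979208e+02 -1.25161224e-01  2.00032413e+01] 0.3513167743386679
```

View pics/w2.png

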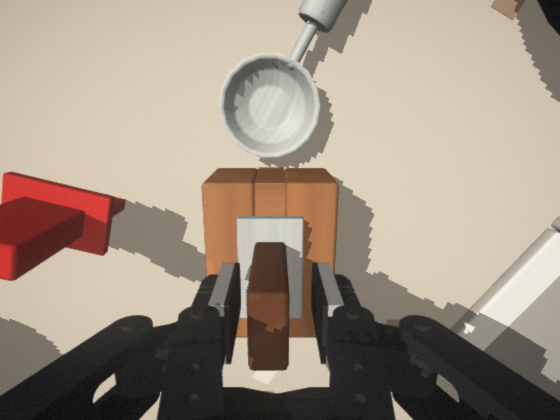

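>>> servo_tool(
  steps=[
    {"claw": -0.3, "tx": -0.0008, "ty": 0.0018, "tz": -0.002, "ax": 0.0, "ay": 0.0, "az": 0.0},
    {"claw": -1.0, "tx": -0.0008, "ty": 0.0018, "tz": -0.002, "ax": 0.0, "ay": 0.0, "az": 0.0},
    {"claw": -1.0, "tx": -0.0008, "ty": 0.0018, "tz": -0.002, "ax": 0.0, "ay": 0.0, "az": 0.0},
    {"claw": -1.0, "tx": -0.0008, "ty": 0.0018, "tz": -0.002, "ax": 0.0, "ay": 0.0, "az": 0.0},
    {"claw": -1.0, "tx": -0.0008, "ty": 0.0018, "tz": -0.002, "ax": 0.0, "ay": 0.0, "az": 0.0},
    {"claw": -1.0, "tx": -0.0008, "ty": 0.0018, "tz": -0.002, "ax": 0.0, "ay": 0.0, "az": 0.0},
  ],
)

```text
t: 3.35
eef_pos: [0.5474, 0.156, 0.0765]
eef_rot: [-180.0, -0.0, 20.0]
ft_force: [-1.7, 2.8, 5.6]
width: 0.154
```

Run:
```python
from h import *
s=robot.observe(); print(s['eef_pos'],s['eef_rot'],s['width'],s['ft_force']); snap('wrist','w3')
```

```text
[0.5473936  0.15595609 0.07651829] [-1.79982091e+02 -2.00075671e-02  2.00246440e+01] 0.15408230676451729 [-1.6999824   2.77584142  5.58009645]
```

View pics/w3.png

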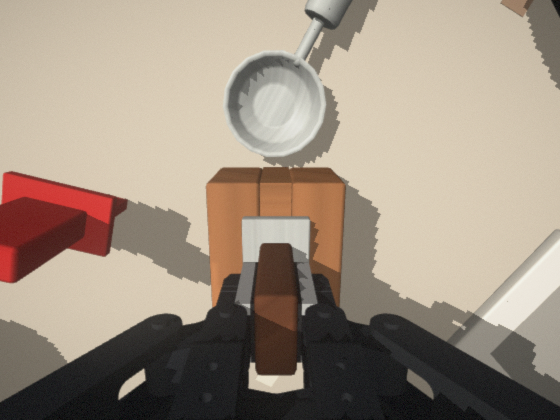

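>>> servo_tool(
  steps=[
    {"claw": -1.0, "tx": 0.0, "ty": 0.0, "tz": 0.01, "ax": 0.0, "ay": 0.0, "az": 0.0},
    {"claw": -1.0, "tx": 0.0, "ty": 0.0, "tz": 0.03, "ax": 0.0, "ay": 0.0, "az": 0.0},
    {"claw": -1.0, "tx": 0.0, "ty": 0.0, "tz": 0.06, "ax": 0.0, "ay": 0.0, "az": 0.0},
    {"claw": -1.0, "tx": 0.0, "ty": 0.0, "tz": 0.08, "ax": 0.0, "ay": 0.0, "az": 0.0},
    {"claw": -1.0, "tx": 0.0, "ty": 0.0, "tz": 0.08, "ax": 0.0, "ay": 0.0, "az": 0.0},
    {"claw": -1.0, "tx": 0.0, "ty": -0.035, "tz": 0.08, "ax": 0.0, "ay": 0.0, "az": -7.0},
    {"claw": -1.0, "tx": 0.0, "ty": -0.07, "tz": 0.08, "ax": 0.0, "ay": 0.0, "az": -14.0},
    {"claw": -1.0, "tx": 0.001, "ty": -0.105, "tz": 0.08, "ax": 0.0, "ay": 0.0, "az": -21.0},
    {"claw": -1.0, "tx": 0.001, "ty": -0.14, "tz": 0.08, "ax": 0.0, "ay": 0.0, "az": -28.0},
    {"claw": -1.0, "tx": 0.001, "ty": -0.17, "tz": 0.08, "ax": 0.0, "ay": 0.0, "az": -34.0},
    {"claw": -1.0, "tx": 0.0011, "ty": -0.1786, "tz": 0.08, "ax": 0.0, "ay": 0.0, "az": -35.5},
    {"claw": -1.0, "tx": 0.0011, "ty": -0.1786, "tz": 0.08, "ax": 0.0, "ay": 0.0, "az": -35.5},
  ],
)

```text
t: 4.6
eef_pos: [0.5482, -0.0238, 0.1556]
eef_rot: [180.0, 0.1, -15.6]
ft_force: [0.2, 0.7, -2.0]
width: 0.154
```

Run:
```python
from h import *
s=robot.observe(); print(s['eef_pos'],s['eef_rot'],s['width'],s['ft_force']); a=snap('wrist','w4'); snap('side','s4')
```

```text
[ 0.54816051 -0.0237554   0.15560995] [ 1.79995755e+02  5.79802168e-02 -1.55627228e+01] 0.15438206115723185 [ 0.16931922  0.67501249 -1.96043083]
```

View pics/w4.png

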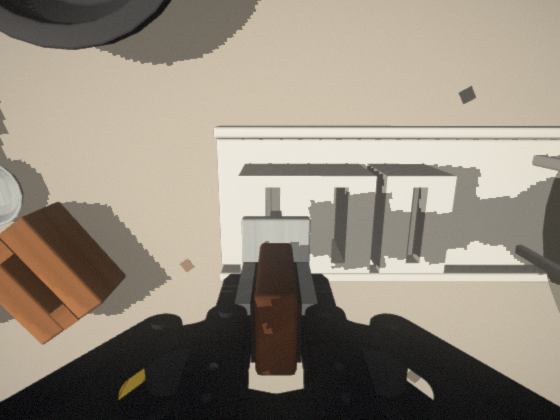

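View pics/s4.png

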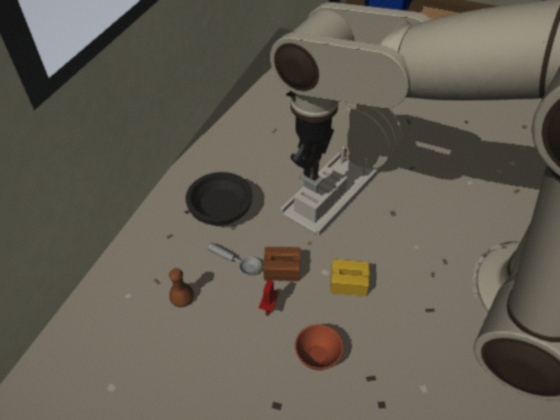

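Run:
```python
from h import *
a=cv2.imread('pics/w4.png')[:,:,::-1]
crop(a,'w4a',215,475,120,290,3)
```

```text
(no output)
```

View pics/w4a.png

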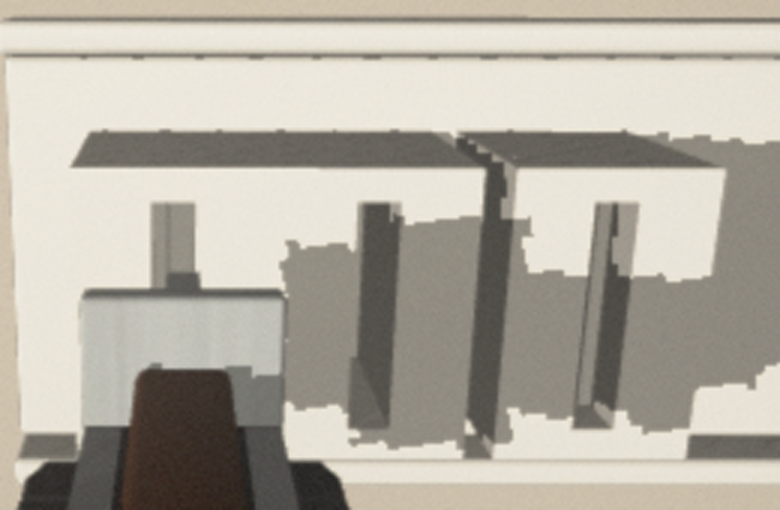

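Run:
```python
from h import *
V=lambda x,y:(x/3+215-.33,y/3+120-.33)
c=cal('wrist')
for q in [[(358,203),(402,203),(390,428),(347,428)],[(597,203),(640,203),(614,428),(573,428)],[(150,203),(195,203)]]:
    P=np.array([onz('wrist',V(*p),.062,c)[:2]*1000 for p in q]); print(np.round(P,1).tolist(),P.mean(0))
    if len(P)==4:
        d=P[0]+P[1]-P[2]-P[3]; print(np.degrees(np.arctan2(d[1],d[0])))
# plate on gauge: top z = TCP+? 
z=.1556-.0765+.052
P=np.array([onz('wrist',V(*p),z,c)[:2]*1000 for p in [(83,297),(286,297)]]);print(P,P.mean(0))
s=robot.observe();t=s['eef_pos']*1000;a=np.radians(s['eef_rot'][2]);print('x,y of plate edge mid in tool frame', (P.mean(0)-t[:2])@np.array([[np.cos(a),-np.sin(a)],[np.sin(a),np.cos(a)]]))
```

```text
[[562.7, -62.9], [560.3, -71.5], [512.6, -58.5], [515.1, -49.6]] [537.67421445 -60.60520704]
-15.416413803813077
[[549.8, -109.7], [547.5, -118.1], [499.9, -105.0], [502.2, -96.5]] [ 524.82955534 -107.3170191 ]
-15.368113209019796
[[573.9, -22.1], [571.4, -31.0]] [572.64074538 -26.54755982]
[[576.61295714 -14.98397153]
 [568.91034143 -42.99628787]] [572.76164928 -28.9901297 ]
x,y of plate edge mid in tool frame [25.41924238 -0.08183639]
```

The wrist view shows a ledge step inside the left and right slots. The middle slot (crop 375,315) looks straight and dark, so it is the best candidate and I'll try it first.

>>> servo_tool(
  steps=[
    {"claw": -1.0, "tx": -0.0105, "ty": -0.0368, "tz": 0.0, "ax": 0.0, "ay": 0.0, "az": 0.15},
    {"claw": -1.0, "tx": -0.0105, "ty": -0.0368, "tz": 0.0, "ax": 0.0, "ay": 0.0, "az": 0.15},
    {"claw": -1.0, "tx": -0.0105, "ty": -0.0368, "tz": -0.01, "ax": 0.0, "ay": 0.0, "az": 0.15},
    {"claw": -1.0, "tx": -0.0105, "ty": -0.0368, "tz": -0.018, "ax": 0.0, "ay": 0.0, "az": 0.15},
    {"claw": -1.0, "tx": -0.0105, "ty": -0.0368, "tz": -0.021, "ax": 0.0, "ay": 0.0, "az": 0.15},
    {"claw": -1.0, "tx": -0.0105, "ty": -0.0368, "tz": -0.021, "ax": 0.0, "ay": 0.0, "az": 0.15},
    {"claw": -1.0, "tx": -0.0105, "ty": -0.0368, "tz": -0.021, "ax": 0.0, "ay": 0.0, "az": 0.15},
  ],
)

```text
t: 5.4
eef_pos: [0.538, -0.0592, 0.1352]
eef_rot: [-180.0, 0.0, -15.3]
ft_force: [-0.2, 0.0, -1.7]
width: 0.159
```

Run:
```python
from h import *
s=robot.observe(); print(s['eef_pos'],s['eef_rot'],s['width'],s['ft_force']); a=snap('wrist','w5'); b=snap('scene','sc5')
crop(a,'w5a',200,400,130,300,4); crop(b,'sc5a',200,320,110,230,5)
```

```text
[ 0.53803617 -0.05922688  0.13522654] [-1.79990460e+02  6.24026615e-03 -1.52899908e+01] 0.15880485163829602 [-0.24189876  0.01450721 -1.65540286]
```

View pics/w5a.png

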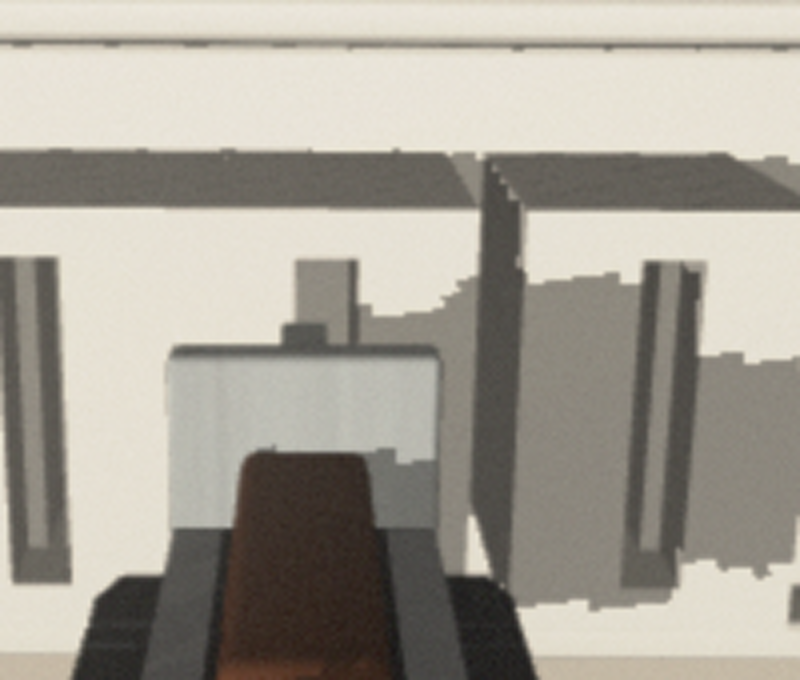

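View pics/sc5a.png

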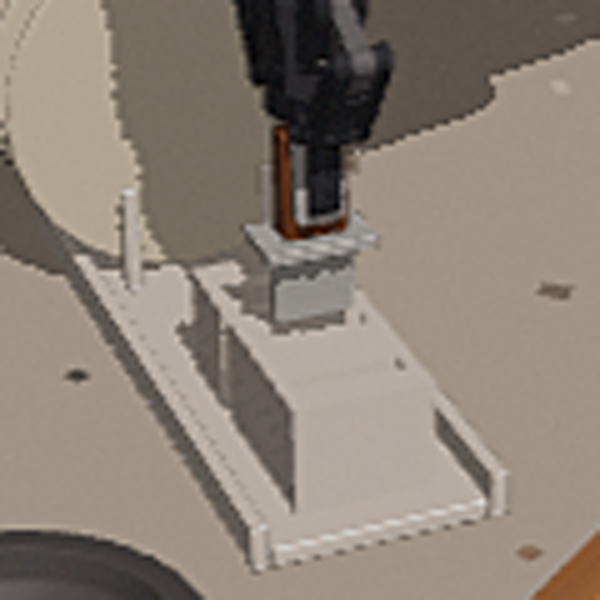

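Run:
```python
from h import *
V=lambda x,y:(x/4+200-.375,y/4+130-.375)
c=cal('wrist'); s=robot.observe(); t=s['eef_pos']*1000;a=np.radians(s['eef_rot'][2]);M=np.array([[np.cos(a),-np.sin(a)],[np.sin(a),np.cos(a)]])
f=lambda p,z:np.round((onz('wrist',V(*p),z,c)[:2]*1000-t[:2])@M,2)
zt=.1352-.0305-.034; print(zt)
print('blade',f((283,323),zt),f((327,323),zt))
print('slot',f((296,259),.062),f((358,259),.062),f((348,345),.062),f((357,320),.062))
print('plate',f((168,347),zt+.040),f((440,347),zt+.040))
print(t)
```

```text
0.07069999999999999
blade [18.15  2.95] [18.15 -2.98]
slot [24.99  1.23] [24.99 -7.39] [12.54 -6.11] [16.2  -7.34]
plate [26.44 14.71] [ 26.44 -14.44]
[538.13368834 -59.45679674 135.52448262]
```

>>> servo_tool(
  steps=[
    {"claw": -1.0, "tx": -0.0008, "ty": -0.003, "tz": 0.0, "ax": 0.0, "ay": 0.0, "az": 0.0},
    {"claw": -1.0, "tx": -0.0008, "ty": -0.003, "tz": 0.0, "ax": 0.0, "ay": 0.0, "az": 0.0},
    {"claw": -1.0, "tx": -0.0008, "ty": -0.003, "tz": -0.001, "ax": 0.0, "ay": 0.0, "az": 0.0},
    {"claw": -1.0, "tx": -0.0008, "ty": -0.003, "tz": -0.002, "ax": 0.0, "ay": 0.0, "az": 0.0},
    {"claw": -1.0, "tx": -0.0008, "ty": -0.003, "tz": -0.003, "ax": 0.0, "ay": 0.0, "az": 0.0},
    {"claw": -1.0, "tx": -0.0008, "ty": -0.003, "tz": -0.003, "ax": 0.0, "ay": 0.0, "az": 0.0},
    {"claw": -1.0, "tx": -0.0008, "ty": -0.003, "tz": -0.003, "ax": 0.0, "ay": 0.0, "az": 0.0},
  ],
)

```text
t: 6.2
eef_pos: [0.5371, -0.0626, 0.1322]
eef_rot: [-180.0, 0.0, -15.3]
ft_force: [0.3, 0.6, -2.2]
width: 0.157
```

Run:
```python
from h import *
s=robot.observe(); print(s['eef_pos'],s['eef_rot'],s['width'],s['ft_force']); a=snap('wrist','w6')
crop(a,'w6a',200,400,130,300,4)
```

```text
[ 0.53711917 -0.06260544  0.13222042] [-1.79993466e+02  5.50136383e-03 -1.53286376e+01] 0.1567040423238627 [ 0.28414986  0.62788725 -2.19657854]
```

View pics/w6a.png

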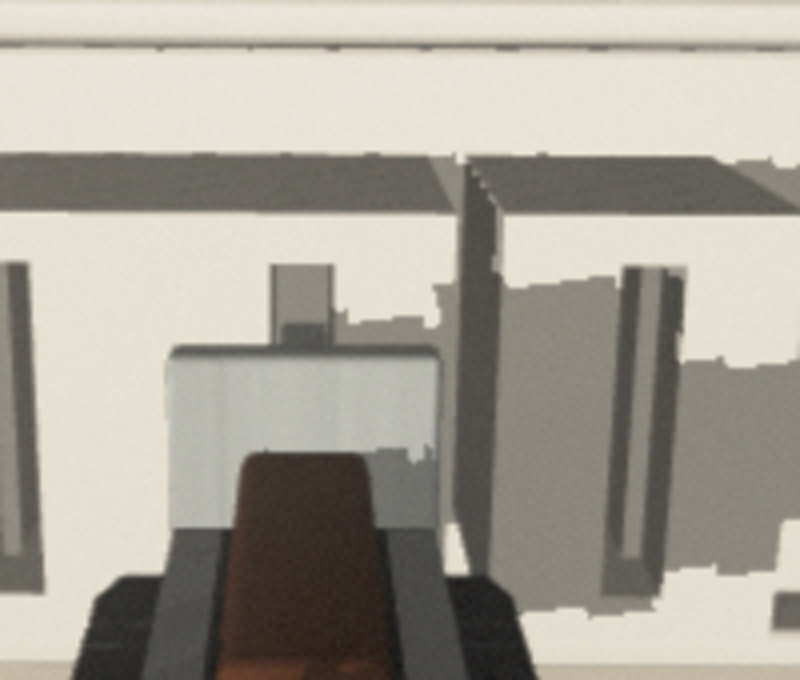

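Run:
```python
from h import *
V=lambda x,y:(x/4+200-.375,y/4+130-.375)
c=cal('wrist'); s=robot.observe(); t=s['eef_pos']*1000;a=np.radians(s['eef_rot'][2]);M=np.array([[np.cos(a),-np.sin(a)],[np.sin(a),np.cos(a)]])
f=lambda p,z:np.round((onz('wrist',V(*p),z,c)[:2]*1000-t[:2])@M,2)
zt=.1322-.0305-.034; print(zt,t)
print('blade',f((283,323),zt),f((327,323),zt))
print('slot',f((270,264),.062),f((334,264),.062))
g=cv2.imread('pics/w6.png').astype(int).mean(2)
print(g[199:203,264:288].round().astype(int))
```

```text
0.06770000000000001 [537.16516583 -62.61892353 132.27630043]
blade [18.18  2.96] [18.18 -2.96]
slot [25.    4.79] [25.   -3.98]
[[221 223 219 166 108 129 136 134 139 138 135 137 137 138 137 135 135 132
  113 163 215 222 221 223]
 [223 223 216 165 110 130 140 139 137 139 139 135 137 138 136 138 136 134
  113 166 215 222 222 222]
 [225 223 219 165 109 130 137 137 138 140 137 139 137 137 137 135 137 136
  114 165 214 222 223 222]
 [222 223 218 166 108 134 139 138 139 139 136 136 139 137 137 138 139 133
  110 165 216 221 223 222]]
```

>>> servo_tool(
  steps=[
    {"claw": -1.0, "tx": 0.0001, "ty": 0.0004, "tz": 0.0, "ax": 0.0, "ay": 0.0, "az": -0.1},
    {"claw": -1.0, "tx": 0.0001, "ty": 0.0004, "tz": -0.001, "ax": 0.0, "ay": 0.0, "az": -0.1},
    {"claw": -1.0, "tx": 0.0001, "ty": 0.0004, "tz": -0.002, "ax": 0.0, "ay": 0.0, "az": -0.1},
    {"claw": -1.0, "tx": 0.0001, "ty": 0.0004, "tz": -0.003, "ax": 0.0, "ay": 0.0, "az": -0.1},
    {"claw": -1.0, "tx": 0.0001, "ty": 0.0004, "tz": -0.0037, "ax": 0.0, "ay": 0.0, "az": -0.1},
    {"claw": -1.0, "tx": 0.0001, "ty": 0.0004, "tz": -0.0044, "ax": 0.0, "ay": 0.0, "az": -0.1},
  ],
)

```text
t: 6.85
eef_pos: [0.5372, -0.0622, 0.1278]
eef_rot: [-180.0, 0.0, -15.4]
ft_force: [-0.6, 0.3, -1.5]
width: 0.157
```

>>> servo_tool(
  steps=[
    {"claw": -1.0, "tx": 0.0, "ty": 0.0, "tz": -0.0005, "ax": 0.0, "ay": 0.0, "az": 0.0},
    {"claw": -1.0, "tx": 0.0, "ty": 0.0, "tz": -0.001, "ax": 0.0, "ay": 0.0, "az": 0.0},
  ],
)

```text
t: 7.05
eef_pos: [0.5373, -0.0622, 0.1269]
eef_rot: [-180.0, -0.0, -15.4]
ft_force: [0.9, 0.4, -2.8]
width: 0.159
```

>>> servo_tool(
  steps=[
    {"claw": -1.0, "tx": 0.0, "ty": 0.0, "tz": -0.0005, "ax": 0.0, "ay": 0.0, "az": 0.0},
    {"claw": -1.0, "tx": 0.0, "ty": 0.0, "tz": -0.001, "ax": 0.0, "ay": 0.0, "az": 0.0},
  ],
)

```text
t: 7.25
eef_pos: [0.5372, -0.0622, 0.1258]
eef_rot: [-180.0, -0.0, -15.4]
ft_force: [0.3, 0.3, -1.4]
width: 0.156
```

>>> servo_tool(
  steps=[
    {"claw": -1.0, "tx": 0.0, "ty": 0.0, "tz": -0.0005, "ax": 0.0, "ay": 0.0, "az": 0.0},
    {"claw": -1.0, "tx": 0.0, "ty": 0.0, "tz": -0.001, "ax": 0.0, "ay": 0.0, "az": 0.0},
  ],
)

```text
t: 7.45
eef_pos: [0.5373, -0.0622, 0.1249]
eef_rot: [-180.0, -0.0, -15.4]
ft_force: [-0.1, 0.6, -1.7]
width: 0.159
```

>>> servo_tool(
  steps=[
    {"claw": -1.0, "tx": 0.0, "ty": 0.0, "tz": -0.0005, "ax": 0.0, "ay": 0.0, "az": 0.0},
    {"claw": -1.0, "tx": 0.0, "ty": 0.0, "tz": -0.001, "ax": 0.0, "ay": 0.0, "az": 0.0},
  ],
)

```text
t: 7.65
eef_pos: [0.5372, -0.0622, 0.1238]
eef_rot: [-180.0, 0.0, -15.4]
ft_force: [-0.3, 0.5, -2.2]
width: 0.159
```

>>> servo_tool(
  steps=[
    {"claw": -1.0, "tx": 0.0, "ty": 0.0, "tz": -0.0005, "ax": 0.0, "ay": 0.0, "az": 0.0},
    {"claw": -1.0, "tx": 0.0, "ty": 0.0, "tz": -0.001, "ax": 0.0, "ay": 0.0, "az": 0.0},
  ],
)

```text
t: 7.85
eef_pos: [0.5372, -0.0622, 0.1228]
eef_rot: [-180.0, -0.0, -15.4]
ft_force: [0.5, 0.6, -2.2]
width: 0.155
```

>>> servo_tool(
  steps=[
    {"claw": -1.0, "tx": 0.0, "ty": 0.0, "tz": -0.001, "ax": 0.0, "ay": 0.0, "az": 0.0},
    {"claw": -1.0, "tx": 0.0, "ty": 0.0, "tz": -0.002, "ax": 0.0, "ay": 0.0, "az": 0.0},
    {"claw": -1.0, "tx": 0.0, "ty": 0.0, "tz": -0.003, "ax": 0.0, "ay": 0.0, "az": 0.0},
    {"claw": -1.0, "tx": 0.0, "ty": 0.0, "tz": -0.004, "ax": 0.0, "ay": 0.0, "az": 0.0},
    {"claw": -1.0, "tx": 0.0, "ty": 0.0, "tz": -0.005, "ax": 0.0, "ay": 0.0, "az": 0.0},
    {"claw": -1.0, "tx": 0.0, "ty": 0.0, "tz": -0.006, "ax": 0.0, "ay": 0.0, "az": 0.0},
    {"claw": -1.0, "tx": 0.0, "ty": 0.0, "tz": -0.007, "ax": 0.0, "ay": 0.0, "az": 0.0},
  ],
)

```text
t: 8.55
eef_pos: [0.5372, -0.0623, 0.1158]
eef_rot: [-180.0, 0.0, -15.4]
ft_force: [0.4, -0.1, -1.7]
width: 0.158
```

Run:
```python
from h import *
s=robot.observe(); print(s['eef_pos'],s['ft_force']); a=snap('wrist','w7'); b=snap('scene','sc7')
A=cv2.resize(a[130:300,200:400],None,fx=2.35,fy=2.35); B=cv2.resize(b[130:230,200:300],None,fx=4,fy=4)[:399]
A=cv2.resize(A,(400,399));B=cv2.resize(B,(400,399))
cv2.imwrite('pics/m7.png',np.hstack([A,B])[:,:,::-1])
```

```text
[ 0.53721338 -0.06225144  0.11575864] [ 0.37962538 -0.0763214  -1.72024302]
```

View pics/m7.png

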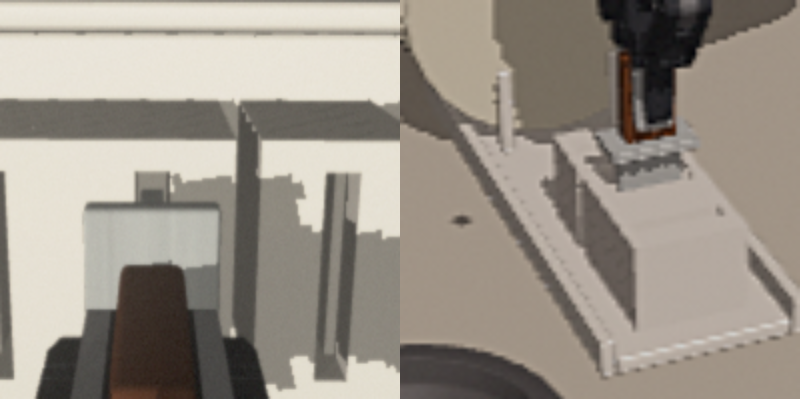

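The blade has gone about 11 mm into the middle slot, centred and with no contact force. I'll go gently past the 14 mm depth.

>>> servo_tool(
  steps=[
    {"claw": -1.0, "tx": 0.0, "ty": 0.0, "tz": -0.0007, "ax": 0.0, "ay": 0.0, "az": 0.0},
    {"claw": -1.0, "tx": 0.0, "ty": 0.0, "tz": -0.0014, "ax": 0.0, "ay": 0.0, "az": 0.0},
    {"claw": -1.0, "tx": 0.0, "ty": 0.0, "tz": -0.0021, "ax": 0.0, "ay": 0.0, "az": 0.0},
  ],
)

```text
t: 8.95
eef_pos: [0.5373, -0.0622, 0.1137]
eef_rot: [-180.0, -0.0, -15.4]
ft_force: [0.0, 0.4, -1.8]
width: 0.156
```

>>> servo_tool(
  steps=[
    {"claw": -1.0, "tx": 0.0, "ty": 0.0, "tz": -0.0005, "ax": 0.0, "ay": 0.0, "az": 0.0},
    {"claw": -1.0, "tx": 0.0, "ty": 0.0, "tz": -0.001, "ax": 0.0, "ay": 0.0, "az": 0.0},
  ],
)

```text
t: 9.15
eef_pos: [0.5372, -0.0622, 0.1127]
eef_rot: [-180.0, -0.0, -15.4]
ft_force: [-0.2, 0.5, -1.5]
width: 0.156
```

>>> servo_tool(
  steps=[
    {"claw": -1.0, "tx": 0.0, "ty": 0.0, "tz": -0.0005, "ax": 0.0, "ay": 0.0, "az": 0.0},
    {"claw": -1.0, "tx": 0.0, "ty": 0.0, "tz": -0.001, "ax": 0.0, "ay": 0.0, "az": 0.0},
  ],
)

```text
t: 9.35
eef_pos: [0.5372, -0.0622, 0.1117]
eef_rot: [-180.0, -0.0, -15.4]
ft_force: [0.0, -0.7, -2.0]
width: 0.158
```

>>> servo_tool(
  steps=[
    {"claw": -1.0, "tx": 0.0, "ty": 0.0, "tz": -0.0005, "ax": 0.0, "ay": 0.0, "az": 0.0},
    {"claw": -1.0, "tx": 0.0, "ty": 0.0, "tz": -0.001, "ax": 0.0, "ay": 0.0, "az": 0.0},
  ],
)

```text
t: 9.55
eef_pos: [0.5372, -0.0622, 0.1107]
eef_rot: [-180.0, -0.0, -15.4]
ft_force: [-0.3, -0.0, -1.9]
width: 0.156
```

>>> servo_tool(
  steps=[
    {"claw": -1.0, "tx": 0.0, "ty": 0.0, "tz": -0.0005, "ax": 0.0, "ay": 0.0, "az": 0.0},
    {"claw": -1.0, "tx": 0.0, "ty": 0.0, "tz": -0.001, "ax": 0.0, "ay": 0.0, "az": 0.0},
  ],
)

```text
t: 9.75
eef_pos: [0.5372, -0.0622, 0.1097]
eef_rot: [-180.0, -0.0, -15.4]
ft_force: [1.0, -0.6, -2.5]
width: 0.154
```

>>> servo_tool(
  steps=[
    {"claw": -1.0, "tx": 0.0, "ty": 0.0, "tz": -0.0005, "ax": 0.0, "ay": 0.0, "az": 0.0},
    {"claw": -1.0, "tx": 0.0, "ty": 0.0, "tz": -0.001, "ax": 0.0, "ay": 0.0, "az": 0.0},
  ],
)

```text
t: 9.95
eef_pos: [0.5372, -0.0622, 0.1087]
eef_rot: [-180.0, -0.0, -15.4]
ft_force: [0.5, 0.2, -1.8]
width: 0.157
```

>>> servo_tool(
  steps=[
    {"claw": -1.0, "tx": 0.0, "ty": 0.0, "tz": -0.001, "ax": 0.0, "ay": 0.0, "az": 0.0},
    {"claw": -1.0, "tx": 0.0, "ty": 0.0, "tz": -0.002, "ax": 0.0, "ay": 0.0, "az": 0.0},
    {"claw": -1.0, "tx": 0.0, "ty": 0.0, "tz": -0.003, "ax": 0.0, "ay": 0.0, "az": 0.0},
  ],
)

```text
t: 10.25
eef_pos: [0.5372, -0.0622, 0.1056]
eef_rot: [-180.0, 0.0, -15.4]
ft_force: [-0.3, 0.2, -2.9]
width: 0.16
```

>>> servo_tool(
  steps=[
    {"claw": -1.0, "tx": 0.0, "ty": 0.0, "tz": -0.001, "ax": 0.0, "ay": 0.0, "az": 0.0},
    {"claw": -1.0, "tx": 0.0, "ty": 0.0, "tz": -0.002, "ax": 0.0, "ay": 0.0, "az": 0.0},
    {"claw": -1.0, "tx": 0.0, "ty": 0.0, "tz": -0.003, "ax": 0.0, "ay": 0.0, "az": 0.0},
  ],
)

```text
t: 10.55
eef_pos: [0.5372, -0.0622, 0.1027]
eef_rot: [-180.0, 0.0, -15.4]
ft_force: [0.5, -0.3, -2.2]
width: 0.154
```

>>> servo_tool(
  steps=[
    {"claw": -1.0, "tx": 0.0, "ty": 0.0, "tz": -0.001, "ax": 0.0, "ay": 0.0, "az": 0.0},
    {"claw": -1.0, "tx": 0.0, "ty": 0.0, "tz": -0.002, "ax": 0.0, "ay": 0.0, "az": 0.0},
    {"claw": -1.0, "tx": 0.0, "ty": 0.0, "tz": -0.003, "ax": 0.0, "ay": 0.0, "az": 0.0},
  ],
)

```text
t: 10.85
eef_pos: [0.5372, -0.0622, 0.0997]
eef_rot: [-180.0, 0.0, -15.4]
ft_force: [0.1, 0.1, -1.6]
width: 0.154
```

>>> servo_tool(
  steps=[
    {"claw": -1.0, "tx": 0.0, "ty": 0.0, "tz": -0.001, "ax": 0.0, "ay": 0.0, "az": 0.0},
    {"claw": -1.0, "tx": 0.0, "ty": 0.0, "tz": -0.002, "ax": 0.0, "ay": 0.0, "az": 0.0},
    {"claw": -1.0, "tx": 0.0, "ty": 0.0, "tz": -0.003, "ax": 0.0, "ay": 0.0, "az": 0.0},
    {"claw": -1.0, "tx": 0.0, "ty": 0.0, "tz": -0.004, "ax": 0.0, "ay": 0.0, "az": 0.0},
  ],
)

```text
t: 11.25
eef_pos: [0.5372, -0.0622, 0.0957]
eef_rot: [-180.0, 0.0, -15.4]
ft_force: [0.5, 0.3, -2.2]
width: 0.159
```

>>> servo_tool(
  steps=[
    {"claw": -1.0, "tx": 0.0, "ty": 0.0, "tz": -0.0005, "ax": 0.0, "ay": 0.0, "az": 0.0},
    {"claw": -1.0, "tx": 0.0, "ty": 0.0, "tz": -0.001, "ax": 0.0, "ay": 0.0, "az": 0.0},
  ],
)

```text
t: 11.45
eef_pos: [0.5372, -0.0622, 0.0947]
eef_rot: [-180.0, -0.0, -15.4]
ft_force: [-0.1, -1.2, -1.6]
width: 0.158
```

>>> servo_tool(
  steps=[
    {"claw": -1.0, "tx": 0.0, "ty": 0.0, "tz": -0.0004, "ax": 0.0, "ay": 0.0, "az": 0.0},
    {"claw": -1.0, "tx": 0.0, "ty": 0.0, "tz": -0.0008, "ax": 0.0, "ay": 0.0, "az": 0.0},
  ],
)

```text
t: 11.65
eef_pos: [0.5372, -0.0622, 0.094]
eef_rot: [-180.0, -0.0, -15.4]
ft_force: [0.8, 0.3, -2.8]
width: 0.156
```

>>> servo_tool(
  steps=[
    {"claw": -1.0, "tx": 0.0, "ty": 0.0, "tz": -0.0004, "ax": 0.0, "ay": 0.0, "az": 0.0},
  ],
)

```text
t: 11.75
eef_pos: [0.5373, -0.0622, 0.0936]
eef_rot: [-180.0, -0.0, -15.4]
ft_force: [-0.2, 0.1, -1.8]
width: 0.16
```

>>> servo_tool(
  steps=[
    {"claw": -1.0, "tx": 0.0, "ty": 0.0, "tz": -0.0004, "ax": 0.0, "ay": 0.0, "az": 0.0},
  ],
)

```text
t: 11.85
eef_pos: [0.5373, -0.0622, 0.0932]
eef_rot: [-180.0, -0.0, -15.4]
ft_force: [0.6, -1.3, -2.4]
width: 0.155
```

>>> servo_tool(
  steps=[
    {"claw": -1.0, "tx": 0.0, "ty": 0.0, "tz": -0.0003, "ax": 0.0, "ay": 0.0, "az": 0.0},
  ],
)

```text
t: 11.95
eef_pos: [0.5372, -0.0622, 0.0928]
eef_rot: [-180.0, 0.0, -15.4]
ft_force: [0.5, -0.0, -1.7]
width: 0.157
```

>>> servo_tool(
  steps=[
    {"claw": -1.0, "tx": 0.0, "ty": 0.0, "tz": -0.0003, "ax": 0.0, "ay": 0.0, "az": 0.0},
  ],
)

```text
t: 12.05
eef_pos: [0.5372, -0.0622, 0.0925]
eef_rot: [-180.0, 0.0, -15.4]
ft_force: [0.5, 0.4, -1.1]
width: 0.157
```

>>> servo_tool(
  steps=[
    {"claw": -1.0, "tx": 0.0, "ty": 0.0, "tz": -0.0003, "ax": 0.0, "ay": 0.0, "az": 0.0},
  ],
)

```text
t: 12.15
eef_pos: [0.5372, -0.0622, 0.0925]
eef_rot: [-180.0, -0.0, -15.4]
ft_force: [-3.6, 1.0, 5.6]
width: 0.157
```

>>> servo_tool(
  steps=[
    {"claw": -1.0, "tx": 0.0, "ty": 0.0, "tz": -0.0003, "ax": 0.0, "ay": 0.0, "az": 0.0},
  ],
)

```text
t: 12.25
eef_pos: [0.5373, -0.0622, 0.0925]
eef_rot: [-180.0, -0.0, -15.4]
ft_force: [-6.4, 1.2, 11.3]
width: 0.153
```

Firm contact came at TCP z = 0.0925, exactly the height computed for the shoulder reaching the block top. I'll ease off and open a little.

>>> servo_tool(
  steps=[
    {"claw": -1.0, "tx": 0.0, "ty": 0.0, "tz": 0.0005, "ax": 0.0, "ay": 0.0, "az": 0.0},
    {"claw": -0.5, "tx": 0.0, "ty": 0.0, "tz": 0.0005, "ax": 0.0, "ay": 0.0, "az": 0.0},
    {"claw": -0.2, "tx": 0.0, "ty": 0.0, "tz": 0.0005, "ax": 0.0, "ay": 0.0, "az": 0.0},
    {"claw": -0.2, "tx": 0.0, "ty": 0.0, "tz": 0.0005, "ax": 0.0, "ay": 0.0, "az": 0.0},
    {"claw": -0.2, "tx": 0.0, "ty": 0.0, "tz": 0.0005, "ax": 0.0, "ay": 0.0, "az": 0.0},
    {"claw": -0.2, "tx": 0.0, "ty": 0.0, "tz": 0.0005, "ax": 0.0, "ay": 0.0, "az": 0.0},
  ],
)

```text
t: 12.85
eef_pos: [0.5373, -0.0622, 0.0925]
eef_rot: [-180.0, -0.0, -15.4]
ft_force: [-0.2, 0.5, 0.4]
width: 0.4
```

Run:
```python
from h import *
s=robot.observe(); print(s['eef_pos'],s['width'],s['ft_force']); a=snap('wrist','w8'); b=snap('scene','sc8')
A=cv2.resize(a[130:400,150:420],(400,400)); B=cv2.resize(b[130:230,200:300],(400,400))
cv2.imwrite('pics/m8.png',np.hstack([A,B])[:,:,::-1])
```

```text
[ 0.53726834 -0.06223615  0.09246161] 0.4001252464337459 [-0.15824114  0.49481927  0.36622431]
```

View pics/m8.png

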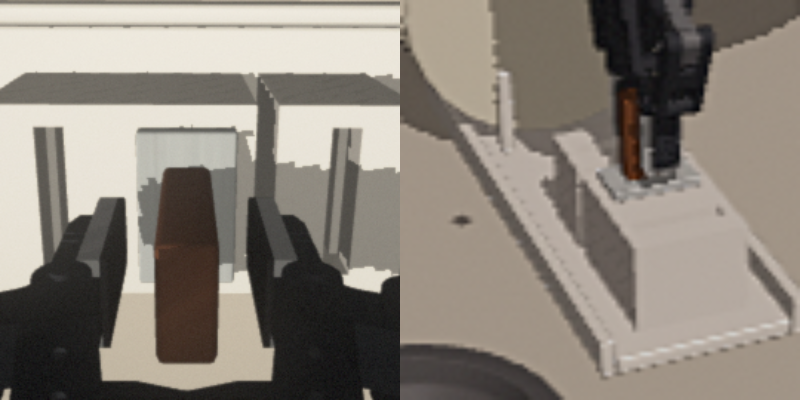

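The fingers are clear on both sides and the shoulder is flat on the block. I'll lift straight up.

>>> servo_tool(
  steps=[
    {"claw": -0.2, "tx": 0.0, "ty": 0.0, "tz": 0.008, "ax": 0.0, "ay": 0.0, "az": 0.0},
    {"claw": -0.2, "tx": 0.0, "ty": 0.0, "tz": 0.025, "ax": 0.0, "ay": 0.0, "az": 0.0},
    {"claw": -0.2, "tx": 0.0, "ty": 0.0, "tz": 0.055, "ax": 0.0, "ay": 0.0, "az": 0.0},
    {"claw": -0.2, "tx": 0.0, "ty": 0.0, "tz": 0.09, "ax": 0.0, "ay": 0.0, "az": 0.0},
    {"claw": -0.2, "tx": 0.0, "ty": 0.0, "tz": 0.12, "ax": 0.0, "ay": 0.0, "az": 0.0},
    {"claw": -0.2, "tx": 0.0, "ty": 0.0, "tz": 0.12, "ax": 0.0, "ay": 0.0, "az": 0.0},
    {"claw": -0.2, "tx": 0.0, "ty": 0.0, "tz": 0.12, "ax": 0.0, "ay": 0.0, "az": 0.0},
    {"claw": -0.2, "tx": 0.0, "ty": 0.0, "tz": 0.12, "ax": 0.0, "ay": 0.0, "az": 0.0},
  ],
)

```text
t: 13.75
eef_pos: [0.5369, -0.0621, 0.2117]
eef_rot: [-180.0, 0.1, -15.4]
ft_force: [0.3, -0.0, -0.5]
width: 0.401
```

Run:
```python
from h import *
s=robot.observe(); print(s['eef_pos'],s['width'],s['ft_force'],s['joint_vel'].round(2)); a=snap('wrist','w9'); b=snap('scene','sc9')
A=cv2.resize(a[100:370,150:420],(400,400)); B=cv2.resize(b[130:230,200:300],(400,400))
cv2.imwrite('pics/m9.png',np.hstack([A,B])[:,:,::-1])
```

```text
[ 0.53685317 -0.06213595  0.21168729] 0.40097768916405074 [ 0.33755783 -0.02014234 -0.54809297] [ 0.04  0.46  0.38  0.09 -0.08  0.02]
```

View pics/m9.png

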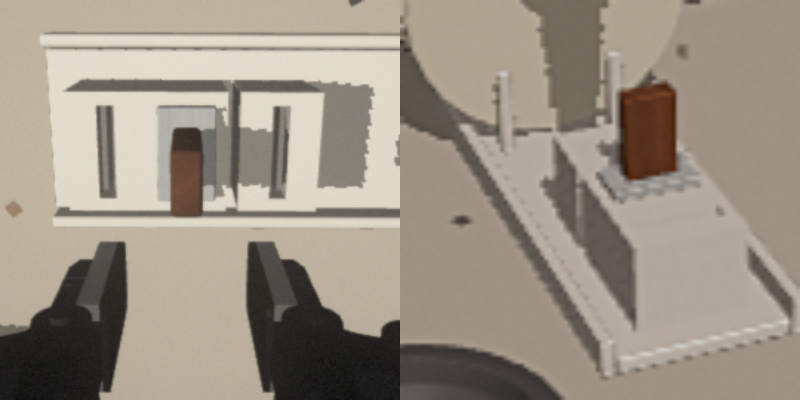

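View pics/sc9.png

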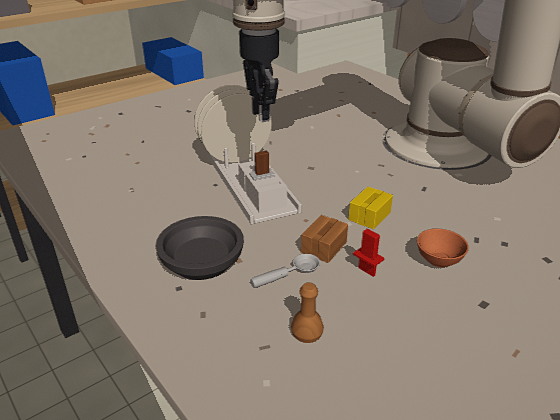

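The gauge stands upright with its shoulder flush in the middle slot (scene 262,165). The mortar, pestle, spoon and bowl are where they started, and the gripper is clear, so I'm handing in.

```bash
python3 -c "
from rig import workorder
print(workorder.hand_in())"
```

```text
the job is handed in; nothing more can be done
None
```

I took the gauge from the brown stand and left it standing upright and released in the middle slot, fully home. I handed the job in at about 14 s; no verdict is reported.

- **Choice of slot:** close wrist views showed narrowing ledges inside the left and right slots and none in the middle one. I therefore tried only the middle slot with the blade.
- **Insertion:** before lowering, I corrected about 3 mm crossways from the blade-versus-slot view. The blade went in at 10 mm/s or slower with no contact force above noise. The shoulder then seated at TCP z 0.0925 m, the height I had predicted, and I stopped at about 13 N (11 N read, -2 N unloaded).
- **Last checks:** the final pictures show the gauge upright, shoulder flat on the block, and the gripper clear above it with no force beyond noise. By eye, the mortar, pestle, teaspoon and bowl are where they were at the start.
- **Disagreement:** my early estimates of the middle slot's position, made from farther off, differed by about 2 mm. The close views settled that before the blade went in.

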